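Lock the filtration manifold's clamp with its R-clip

ROBOT

A 6-joint arm with a two-finger parallel gripper is mounted at the origin on the work surface. World frame = base frame: x ahead of the robot, y to its left, z up, the work surface at z = 0. Lengths are in m, angles in rad, forces in N, time in s.
With the tool pointing down it reaches from about 0.3 to 0.775 m from the base axis. Payload 14.6 kg.
Tool frame: the origin (TCP) lies between the finger pads; the fingertips stand 14 mm ahead of it and the grasp point (between the pads) lies 5 mm behind it; z points along the fingers, y is the line along which they close (so a half turn about z gives the same grasp; the last joint's range is limited). The gripper opens to 94 mm and grips with 3 to 60 N. Pads are 16 mm wide; open, the fingers measure 119 mm over their backs; the gripper's body (75 mm by 177 mm) begins 78 mm behind the grasp point.
Start: joints at [1.146, 0.3, 1.521, -0, 1.321, -0.067], TCP at [0.193, 0.515, 0.219] pointing down, gripper open.
Joint ranges: [-3.03, 3.03], [-0.79, 2.21], [0.23, 2.52], [-1.04, 4.18], [0, 3.07], [-2.55, 2.55]. Speed limits (rad/s): [2.22, 2.22, 2.57, 3.14, 3.14, 3.14].

INTERFACE

Orientations are given as [roll, pitch, yaw] about the fixed x, y, z axes, in that order (R = Rz(yaw) Ry(pitch) Rx(roll)).
In Python, from station import ctrl gives the robot as it stands. The module is installed in compiled form; this text tells all that it offers.
- The arm moves only by the tool move_arm, never from a script. Its argument "targets" is a list of rows, each a list of 7 numbers: the opening, from -1 (shut) to 1 (fully open), then the shift along the tool's x, y, z in units of 50 mm (1.0 is 50 mm), then the turn, a rotation vector about the tool's x, y, z in rad. A call has 1 to 12 rows; each row is the pose to reach, as a shift and turn from the pose commanded when the call began, along the tool's axes at that moment; what a row does not reach only later rows make up. A row lasts 1/10 s, in which the tool goes at most 50 mm and 8.59 degrees, less where a joint would pass 70% of its speed; a pose out of reach is approached as far as the arm can. A call with a gripper value outside its range is refused whole. The fingers move at their own pace and stop on an object; "grip_force" is the grip in N (left out, the last holds). Time passes only in rows, so rows that repeat a pose let the fingers close. It gives the time, the measured TCP pose, the force, the opening and the grip force at its end, in the units of the state.
- ctrl.get_obs(): the state, without advancing time (a new reading comes with each control period).
- ctrl.camera(name): name is "scene" or "top"; returns (picture, depth): 400x640x3 uint8, red, green, blue; 400x640 float32, m along the optical axis (not along the pixel's ray), 0 where there is no reading.
- ctrl.camera_params(name): a dict with "intrinsics" (3x3 intrinsics, pixels), "k1" (the pictures are not rectified: a ray, as slopes to the right and down, at radius r is drawn at 1 + k1 r^2 times it, then the intrinsics apply), "rvec" (rotation vector, rad) and "tvec" (3), from world to camera coordinates, as OpenCV has them. Camera axes: x right, y down, z forward; pixel columns grow to the right and rows downward; lengths in m; the calibration is good to about 2 mm. A picture is of the moment at which its call begins. camera_params takes no time and is no camera call.
- ctrl.hand_in(): hands the job in; it is judged then, once.
Trained networks look in the newest picture that a camera, given by its name, has taken for a name from the list of things; names that differ only in an ending like _2 or _b are one class to them, and where a whole thing is asked for, a point or a joint stands for the part that bears it (a point fixed in the world has none). Each returns a list of dicts, best first, with "score" (0 to 1); they miss things now and then, are a little off and sometimes report something else, mostly with a low value. They report only what shows in the picture. A call takes as long as a camera call. They do not tell look-alikes from the thing itself.
- ctrl.cut_out(camera, target): "region" (400x640 bool, what is visible of it) and "point" ([column, row] in pixels, amid what is visible of it).
- ctrl.tip_of(camera, target): "point" ([column, row] in pixels: a listed point, or the origin of a listed thing).
The state is a dict: "time_s": time; "qpos": joint angles; "joint_vel": joint speeds; "tau": joint torques, N m; "ee_pos": TCP position; "eef_rot": TCP orientation; "force": force on the tool from outside, world axes, zero at the start; "moment": the same for the moment, N m; "grip_width": finger opening in m; "grip_force": force on a finger pad.
Only numpy, scipy, OpenCV 4.12 (cv2) and the standard library are available. Lean on these libraries where they do the work, as an engineer would, in place of code of your own. Each camera call takes 0.05 s, during which the arm holds its last target. There are 200 camera calls.

TASK

Swing the clamp strap of the filtration manifold fully down over the tube so that the stud stands up through its fork, then push the R-clip's straight leg through the cross hole of the sprung stud: the stud gives way as you push, so keep on until the bow springs over it and the clip's shoulder is fully home against it. Push slowly and never ram the clip against the stud or clamp (push with less than 20 N), let go of it there, and leave everything else on the bench undisturbed.

Things in the scene. Friction and masses are not known exactly. Their poses are not given: they have to be found in the camera images.
- stud_hole (a point): Centre of the cross hole of the vertical steel stud, 18 mm thick, top 14 mm above this point; the post below it (x = -12 to 40 mm, 34 mm wide) ends 14 mm below. The hole, 6.5 mm square with 1.5 mm bevelled mouths, runs through along this point's x (z up). Push from the free -x side. The stud is on a sprung slide: it gives way along +x, from 1.1 N, 0.45 N per mm more, for 22 mm, damped, and comes back.
- manifold: The fixed manifold with its clamp; origin on the bench, 72 mm under stud_hole (stud at rest), same axes. Its tube (24 mm thick) lies along y at x = 55 mm, z = 46 mm, from y = -55 to 445 mm; three funnels (60 mm wide, tops at z = 128 mm) stand on it, the nearest at y = 150 mm. The clamp foot reaches from x = -20 to 130 mm, y = -30 to 30 mm.
- strap_pivot (a point): Hinge pin of the clamp strap, fixed, 108 mm along +x and 11 mm below stud_hole (stud at rest), same axes; it turns about y. The strap is a steel bar 34 mm wide, 6 mm thick, its mid-plane through the hinge: solid from 6 to 70 mm from the hinge, then two tines 24 mm apart to 123 mm. Closed, it lies level along -x, its top face 8 mm below stud_hole.
- strap (a joint): Angle of the clamp strap in rad: 0 lying level on its post (closed, a firm stop), growing as it swings up and away; a point at distance r from the hinge stands at x = -r cos(angle), z = r sin(angle) from strap_pivot. It is stiff (about 0.14 N m) and stays where it is left.
- clip_grip (a point): Centre of the R-clip's grip, a grey block 28 (x) by 26 (y) by 18 (z) mm; the clip lies flat with this point 9 mm above the bench, about 70 g. x points along the leg. A 10 mm square shoulder round the leg's root ends 28 mm ahead (+x).
- clip_tip (a point): Rounded tip of the clip's straight leg, a steel wire 5 mm thick; 70 mm ahead of clip_grip, 5 mm to its -y side, same axes.
- bow (a joint): Spread (rad) of the clip's sprung bow, 5 mm wire on the leg's +y side (to 13 mm beyond clip_grip), nearest the leg 43 mm ahead of clip_grip, free end 58 mm ahead. It starts to spread once the leg's tip is through the stud, up to about 0.15. The push rises to 6 to 12 N, then drops at once by over a third as the bow springs over, 6 mm before the shoulder meets the stud. Home it rests at 0.01 to 0.04.
- clip_seat (a point): Point on the axis of the clip's straight leg, 37 mm ahead and 5 mm to the -y side of clip_grip (same axes), that coincides with stud_hole when the clip is fully home, the shoulder touching the stud.
- plain_pin: Bystander: a loose straight pin with a square grey grip, no bow, 65 mm long; not the clip. Origin under the grip.
- wash_bottle: Bystander: white wash bottle, 68 mm wide, 205 mm tall. Origin under its centre.
- beaker: Bystander: small glass beaker, 54 mm wide, 65 mm tall. Origin under its centre.
- beaker_tall: Bystander: glass beaker, 70 mm wide, 95 mm tall. Origin under its centre.
- petri_dish: Bystander: closed dish, 90 mm wide, 17 mm high. Origin under its centre.
- phone: Bystander: black phone, 75 by 150 by 9 mm, lying flat. Origin under its centre.
- stand: Bystander: small glass stand with a white bent tube, 48 mm wide, 105 mm tall. Origin under its foot's centre.
- clip: The whole R-clip; origin under clip_grip's block: 5 mm to the -y side of clip_grip and 9 mm below it, same axes.
Mind the look-alikes: they are no part of the job. What is shaped like the clip but green or turquoise is not meant.

How it is judged:
On the way, in this order (a step that is already met when the one before it is completed fails the run):
1. the strap is fully down, with the clip not yet in the stud (value of joint strap below 0.04 rad and distance between clip_seat and stud_hole above 0.06 m), for 0.2 s.
2. the clip's leg is in the cross hole (distance between clip_seat and stud_hole below 0.032 m and angle between the x axis of clip_seat and the x axis of stud_hole, either way round below 0.2 rad and value of joint strap below 0.05 rad), for 0.1 s.
At the end, for the whole second after the job is handed in: The strap is down (within 0.05 rad), and the released clip is at rest with its leg through the cross hole, along it within 0.25 rad, its seat point within 3 mm of the hole's centre: bow sprung over, shoulder home (value of joint strap below 0.05 rad and distance between clip_seat and stud_hole below 0.003 m and angle between the x axis of clip_seat and the x axis of stud_hole, either way round below 0.25 rad and linear speed of clip below 0.02 m/s); the robot touches nothing.
It fails at once if the clip is pressed on the stud or clamp with more than 35 N, the bow's own squeeze of some 10 N included (contact force between clip and manifold above 35 N).
It fails at once if a bystander is moved more than 25 mm (distance of any of plain_pin, wash_bottle, beaker, beaker_tall, petri_dish, phone, stand from where it was at the start of the episode above 0.025 m).
It fails at once if a bystander is tipped (angle between any of plain_pin, wash_bottle, beaker, beaker_tall, petri_dish, phone, stand's own z axis and vertical above 0.4 rad).
It also fails if it takes over 72 s, if anything falls off the work surface, if the arm or the gripper's body presses on something with over 40 N, if the wrist force passes 120 N, or if a joint passes its speed limit or range.

## Working session

There is one attempt and no reset: what is moved stays moved. The work goes in short steps, Python scripts to look and compute and a tool call to move; the robot and the scene stay as the last step left them, time stands still between calls to the robot, and variables do not carry over. Pictures are saved under pics/ and viewed, at most 10 in all, crops included, and the job is handed in when it is done.

Besides the shell and the picture viewer there is one more tool, called after "Call:" by a JSON object that holds its "name" and its "arguments", one argument or row to a line. move_arm: Moves the arm, as the interface text tells. Its arguments: {"type":"object","properties":{"targets":{"type":"array"},"grip_force":{"type":"number"}},"required":["targets"]}

```bash
mkdir -p pics; cat > h.py <<'E'
import numpy as np, cv2
from station import ctrl
def P(cam):
    p=ctrl.camera_params(cam); R=cv2.Rodrigues(np.array(p['rvec'],float))[0]
    return np.array(p['intrinsics'],float),float(p['k1']),R,np.array(p['tvec'],float).ravel()
def ray(cam,uv):
    K,k1,R,t=P(cam); d=np.array([(uv[0]-K[0,2])/K[0,0],(uv[1]-K[1,2])/K[1,1]])
    u=d.copy()
    for _ in range(30): u=d/(1+k1*(u@u))
    return -R.T@t, R.T@np.array([u[0],u[1],1.])   # unit depth ray
def at_z(cam,uv,z):
    o,d=ray(cam,uv); return o+d*(z-o[2])/d[2]
def at_depth(cam,uv,dep):
    o,d=ray(cam,uv); return o+d*dep
def proj(cam,X):
    K,k1,R,t=P(cam); c=R@np.array(X,float)+t; s=c[:2]/c[2]; s=s*(1+k1*(s@s)); return K[:2,:2]@s+K[:2,2]
def tri(uvA,uvB,a='scene',b='top'):
    oa,da=ray(a,uvA); ob,db=ray(b,uvB)
    A=np.stack([da,-db],1); s=np.linalg.lstsq(A,ob-oa,rcond=None)[0]
    return (oa+da*s[0]+ob+db*s[1])/2, np.linalg.norm(oa+da*s[0]-ob-db*s[1])
E
python3 - <<'E'
from h import *
for c in ['scene','top']:
    im,d=ctrl.camera(c); cv2.imwrite(f'pics/{c}0.png',im[:,:,::-1]); np.save(c+'0.npy',d)
    K,k1,R,t=P(c); print(c,(-R.T@t).round(3),K[0,0],k1, R[2].round(2))
    for n in ['stud_hole','manifold','strap_pivot','clip_grip','clip_tip','clip','plain_pin','clip_seat','wash_bottle','beaker','beaker_tall','petri_dish','phone','stand']:
        for r in ctrl.tip_of(c,n)[:3]:
            print(n,np.round(r['point']),round(r['score'],2),end=' | ')
        print()
print(ctrl.get_obs())
E
```

```text
scene [1.437 0.204 0.656] 381.8769278064904 -0.0312499842598176 [-0.82 -0.2  -0.54]
stud_hole [270. 176.] 0.57 | stud_hole [352. 209.] 0.5 | 
manifold [347. 230.] 0.88 | 
strap_pivot [342. 235.] 0.89 | 
clip_grip [323. 189.] 0.68 | clip_grip [240. 212.] 0.68 | clip_grip [280. 204.] 0.44 | 
clip_tip [305. 184.] 0.5 | clip_tip [283. 217.] 0.44 | clip_tip [262. 208.] 0.42 | 
clip [281. 203.] 0.68 | clip [244. 214.] 0.48 | clip [319. 190.] 0.47 | 
plain_pin [236. 189.] 0.61 | 
clip_seat [250. 208.] 0.59 | clip_seat [311. 186.] 0.44 | 
wash_bottle [462. 208.] 0.83 | wash_bottle [238. 188.] 0.43 | wash_bottle [270. 175.] 0.36 | 
beaker [414. 191.] 0.85 | beaker [279. 205.] 0.73 | 
beaker_tall [204. 214.] 0.9 | 
petri_dish [238. 250.] 0.74 | 

stand [272. 174.] 0.44 | 
top [ 0.39  -0.015  1.376] 452.96781076993227 -0.006383530911047724 [ 0.14  0.   -0.99]
stud_hole [292. 195.] 0.59 | 
manifold [288. 197.] 0.81 | manifold [368. 227.] 0.52 | 
strap_pivot [285. 158.] 0.75 | 
clip_grip [400. 194.] 0.67 | clip_grip [366. 227.] 0.47 | clip_grip [335. 257.] 0.43 | 
clip_tip [381. 211.] 0.73 | clip
[... 518 characters left out ...]
0.5 | stand [312. 112.] 0.32 | 
{'time_s': 1.5, 'qpos': array([ 1.14640759e+00,  2.99914356e-01,  1.52100753e+00,  8.96700994e-06,
        1.32068620e+00, -6.65869977e-02]), 'joint_vel': array([-0.00052035,  0.00110538,  0.00036076,  0.00047955, -0.00098471,
        0.00040592]), 'tau': array([-1.34991795e-03, -5.31656063e+01, -3.52913046e+01,  7.07716006e-02,
        2.13375402e-02, -6.98713514e-07]), 'ee_pos': array([0.19260903, 0.51516188, 0.21943452]), 'eef_rot': array([-3.14157783e+00, -9.69555164e-06,  2.78378869e+00]), 'force': array([-0.20706188,  0.11420712, -0.05044698]), 'moment': array([ 0.00132765, -0.00675843, -0.05270896]), 'grip_force': 0.0, 'grip_width': 0.09376816040520596}
```

```bash
python3 - <<'E'
import cv2
a=cv2.imread('pics/scene0.png')[110:310,180:500]; b=cv2.imread('pics/top0.png')[90:310,160:480]
cv2.imwrite('pics/sceneC.png',cv2.resize(a,None,fx=2.5,fy=2.5,interpolation=3))
cv2.imwrite('pics/topC.png',cv2.resize(b,None,fx=2.5,fy=2.5,interpolation=3))
E
```

```text
(no output)
```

View pics/sceneC.png

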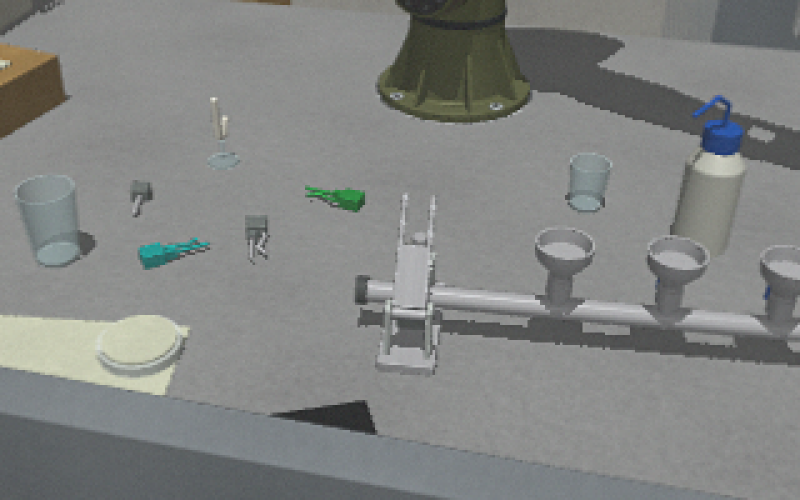

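View pics/topC.png

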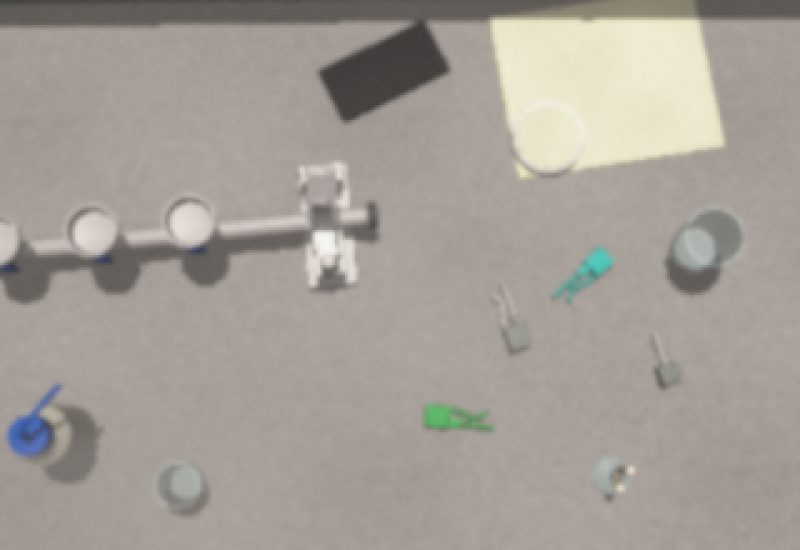

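Candidates for the clip:
- Grey two-wire piece at scene (283,204) / top (365,220).
- Turquoise at top (398,196) and green at top (335,257): look-alikes.
- Grey single-wire piece at top (426,238): the plain pin.

The grey two-wire piece fits the description. I'll confirm it enlarged and measure.

```bash
python3 - <<'E'
from h import *
t=cv2.imread('pics/top0.png');s=cv2.imread('pics/scene0.png')
f=lambda im,x,y,w,h,k:cv2.resize(im[y:y+h,x:x+w],None,fx=k,fy=k,interpolation=cv2.INTER_CUBIC)
A=f(t,348,195,40,40,7);B=f(t,270,145,50,70,7)[:, :350];C=f(s,320,180,50,80,6)
H=490
pad=lambda a:cv2.copyMakeBorder(a,0,H-a.shape[0],0,6,0)
A2=f(s,268,188,28,30,8)
L=np.vstack([A[:,:],cv2.resize(A2,(280,200))]);L=pad(L[:H])
o=np.hstack([L,pad(B),pad(C)[:, :]]);o=o[:, :800];print(o.shape);cv2.imwrite('pics/crop.png',o)
dt=np.load('top0.npy');ds=np.load('scene0.npy')
for c,d in (('top',dt),('scene',ds)):
    for n in ['manifold','strap','clip']:
        ctrl.camera(c)
        for r in ctrl.cut_out(c,n)[:3]:
            m=r['region'];vs,us=np.nonzero(m&(d>0))
            X=np.array([at_depth(c,(u,v),d[v,u]) for u,v in zip(us,vs)])
            print(c,n,round(r['score'],2),np.round(r['point']),m.sum(),X.min(0).round(3),X.max(0).round(3))
            if n!='clip' : np.save(f'{c}_{n}.npy',X) if r is not None and abs(r['point'][0]-(290 if c=='top' else 345))<110 else 0
# table depth bias
for c,d,uv in (('top',dt,(380,230)),('scene',ds,(300,220))): print(at_depth(c,uv,d[uv[1],uv[0]]))
E
```

```text
(490, 800, 3)
top manifold 0.89 [235. 182.] 2891 [ 0.552 -0.001 -0.003] [0.703 0.502 0.158]
top strap 0.67 [291. 166.] 160 [0.63  0.046 0.063] [0.685 0.081 0.131]
top clip 0.7 [392. 196.] 186 [ 0.535 -0.285 -0.006] [ 0.594 -0.214  0.024]
top clip 0.51 [366. 227.] 96 [ 0.472 -0.181 -0.001] [ 0.512 -0.152  0.025]Traceback (most recent call last):
  File "<stdin>", line 16, in <module>
  File "h.py", line 14, in at_depth
    o,d=ray(cam,uv); return o+d*dep
        ~~~^^^^^^^^
  File "h.py", line 7, in ray
    K,k1,R,t=P(cam); d=np.array([(uv[0]-K[0,2])/K[0,0],(uv[1]-K[1,2])/K[1,1]])
             ~^^^^^
  File "h.py", line 4, in P
    p=ctrl.camera_params(cam); R=cv2.Rodrigues(np.array(p['rvec'],float))[0]
ValueError: time passes only in moves, steps and waits
```

View pics/crop.png

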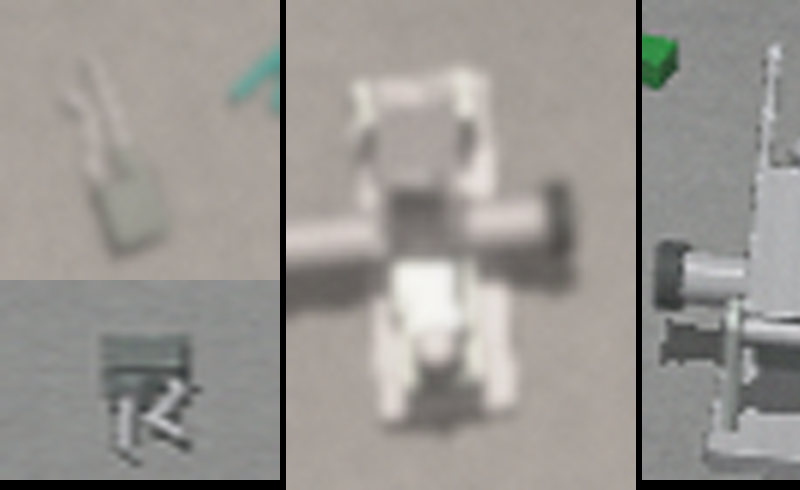

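```bash
python3 - <<'E'
import re
s=open('h.py').read()
s=s.replace("def P(cam):","import functools\n@functools.lru_cache\ndef P(cam):");open('h.py','w').write(s)
E
python3 - <<'E'
from h import *
P('top');P('scene')
dt=np.load('top0.npy');ds=np.load('scene0.npy')
cl={}
for c,d in (('top',dt),('scene',ds)):
    vs,us=np.nonzero(d>0); o=ray(c,(0,0))[0]
    X=np.array([at_depth(c,(u,v),d[v,u]) for u,v in zip(us,vs)])
    cl[c]=X; np.save(c+'_X.npy',X)
    f=(np.abs(X[:,0]-.45)<.06)&(np.abs(X[:,1]+.05)<.05); print(c,'table z',np.median(X[f,2]),X[f,2].std())
    # tube top ridge
    g=(X[:,1]>.12)&(X[:,1]<.48)&(X[:,0]>.58)&(X[:,0]<.72)&(X[:,2]>.02)
    # funnel rims
    h=(X[:,1]>.1)&(X[:,1]<.6)&(X[:,0]>.55)&(X[:,0]<.75)&(X[:,2]>.115)
    print('rim n',h.sum(), X[h].min(0).round(3),X[h].max(0).round(3))
    t=(X[:,0]>.5)&(X[:,0]<.78)&(X[:,1]>-.02)&(X[:,1]<.12)&(X[:,2]>.062)
    print('clamp high n',t.sum())
    Y=X[t]; Y=Y[np.argsort(Y[:,2])]
    print(Y[::max(1,len(Y)//30)].round(3).tolist())
    for y0 in np.arange(0,.5,.03):
        q=X[(abs(X[:,1]-y0)<.01)&(X[:,0]>.55)&(X[:,0]<.75)&(X[:,2]>.035)&(X[:,2]<.066)]
        if len(q): print(round(y0,2),len(q),q[:,0].min().round(3),np.median(q[:,0]).round(3),q[:,0].max().round(3),np.percentile(q[:,2],90).round(3))
E
```

```text
top table z 0.0007776990643106885 0.004916990786534519
rim n 561 [0.566 0.183 0.115] [0.644 0.459 0.135]
clamp high n 295
[[0.633, 0.017, 0.062], [0.63, 0.011, 0.063], [0.682, 0.049, 0.064], [0.679, 0.09, 0.065], [0.681, 0.081, 0.067], [0.678, 0.072, 0.068], [0.565, 0.055, 0.069], [0.681, 0.09, 0.07], [0.686, 0.043, 0.071], [0.677, 0.063, 0.072], [0.677, 0.078, 0.074], [0.67, 0.063, 0.075], [0.681, 0.042, 0.078], [0.669, 0.071, 0.08], [0.566, 0.06, 0.084], [0.577, 0.048, 0.085], [0.665, 0.068, 0.087], [0.574, 0.057, 0.088], [0.568, 0.059, 0.09], [0.661, 0.05, 0.091], [0.658, 0.079, 0.093], [0.653, 0.047, 0.099], [0.653, 0.05, 0.101], [0.652, 0.055, 0.105], [0.637, 0.055, 0.108], [0.642, 0.075, 0.111], [0.636, 0.052, 0.113], [0.641, 0.069, 0.116], [0.638, 0.066, 0.118], [0.633, 0.049, 0.128], [0.62, 0.073, 0.138], [0.612, 0.072, 0.15], [0.609, 0.072, 0.154]]
0.0 34 0.618 0.629 0.648 0.061
0.03 51 0.565 0.629 0.641 0.059
0.06 144 0.56 0.605 0.682 0.06
0.09 54 0.613 0.626 0.685 0.062
0.12 56 0.61 0.621 0.634 0.06
0.15 57 0.607 0.618 0.631 0.061
0.18 55 0.605 0.615 0.629 0.06
0.21 1 0.60
[... 925 characters left out ...]
11], [0.642, 0.064, 0.113], [0.641, 0.048, 0.115], [0.631, 0.077, 0.123], [0.628, 0.047, 0.131], [0.619, 0.074, 0.139], [0.614, 0.046, 0.147], [0.607, 0.073, 0.156]]
0.0 44 0.622 0.645 0.652 0.059
0.03 64 0.626 0.641 0.648 0.057
0.06 43 0.567 0.686 0.69 0.066
0.09 99 0.622 0.638 0.693 0.061
0.12 68 0.622 0.634 0.639 0.057
0.15 70 0.618 0.631 0.636 0.057
0.18 70 0.613 0.628 0.634 0.057
0.21 68 0.618 0.626 0.63 0.059
0.24 72 0.609 0.623 0.628 0.056
0.27 73 0.606 0.619 0.626 0.056
0.3 76 0.582 0.618 0.623 0.057
0.33 68 0.6 0.616 0.62 0.056
0.36 77 0.599 0.612 0.618 0.057
0.39 80 0.593 0.61 0.614 0.057
0.42 83 0.572 0.607 0.613 0.061
0.45 78 0.588 0.604 0.61 0.056
0.48 78 0.587 0.601 0.608 0.056
```

```bash
python3 - <<'E'
from h import *
from scipy.optimize import least_squares
for c in ('top','scene'):
    X=np.load(c+'_X.npy'); rim=X[(X[:,1]>.1)&(X[:,1]<.6)&(X[:,0]>.5)&(X[:,0]<.75)&(X[:,2]>.118)&(X[:,2]<.14)]
    cs=[]
    for lo,hi in ((.17,.26),(.27,.36),(.37,.48)):
        q=rim[(rim[:,1]>lo)&(rim[:,1]<hi)]
        (a,b),r=cv2.minEnclosingCircle((q[:,:2]*1000).astype(np.float32)); cs.append((a,b)); print(c,'funnel',len(q),round(a,1),round(b,1),round(r,1), q[:,2].max().round(4))
    T=X[(X[:,1]>.1)&(X[:,1]<.5)&(X[:,0]>.57)&(X[:,0]<.66)&(X[:,2]>.040)&(X[:,2]<.062)]
    def f(p): # tube x0 at y=.12, slope, z
        dx=(T[:,0]-(p[0]+p[1]*(T[:,1]-.12)))/np.hypot(1,p[1]); return np.hypot(dx,T[:,2]-p[2])-.012
    s=least_squares(f,[.623,-.09,.046],loss='soft_l1',f_scale=.001);print('tube',s.x.round(4),np.median(abs(s.fun)))
    yaw=-np.arctan(s.x[1]); ex=np.array([np.cos(yaw),np.sin(yaw)]);ey=np.array([-ex[1],ex[0]])
    # tube line point
    p0=np.array([s.x[0],.12]); fc=np.array(cs[0])/1000
    perp=(p0-0)@ex; along=fc@ey
    org=ex*(perp-.055)+ey*(along-.15); print('yaw',yaw.round(4),'org',org.round(4))
    L=np.c_[(X[:,:2]-org)@ex,(X[:,:2]-org)@ey,X[:,2]]
    tu=L[(abs(L[:,0]-.055)<.012)&(L[:,2]>.04)&(L[:,2]<.065)&(L[:,1]<0)]; print('tube end y',np.percentile(tu[:,1],[0,2]).round(4))
    st=L[(L[:,2]>.068)&(abs(L[:,1])<.03)&(abs(L[:,0])<.015)]; print('stud',len(st),st.min(0).round(4),st.max(0).round(4))
    q=L[(L[:,2]>.075)&(abs(L[:,1])<.03)&(L[:,0]>.02)&(L[:,0]<.12)]; print('strap',len(q),np.percentile(q[:,1],[2,98]).round(4))
    A=np.arctan2(q[:,2]-.061,.108-q[:,0]);rr=np.hypot(q[:,2]-.061,.108-q[:,0]); print('ang',np.percentile(A,[5,25,50,75,95]).round(3),'rmax',rr.max().round(4))
    # clip
    k=X[(X[:,0]>.45)&(X[:,0]<.60)&(X[:,1]>-.21)&(X[:,1]<-.12)&(X[:,2]>.009)]
    b=k[k[:,2]>.013]; (a,b2),wh,an=cv2.minAreaRect((b[:,:2]*1000).astype(np.float32)) if len(b)>4 else ((0,0),0,0)
    print('clip block',len(b),round(a,1),round(b2,1),wh,an,k.min(0).round(3),k.max(0).round(3))
for n in ('clip_grip','clip_tip','clip_seat','clip','bow','stud_hole','strap_pivot'):
    for c,z in (('top',.009),('scene',.009)):
        ctrl.camera(c)
        zz={'stud_hole':.072,'strap_pivot':.061,'clip':0}.get(n,z)
        print(n,c,[(at_z(c,r['point'],zz)[:2].round(4).tolist(),round(r['score'],2)) for r in ctrl.tip_of(c,n)])
E
```

```text
top funnel 121 614.8 210.5 29.8 0.1348
top funnel 133 604.7 320.1 30.1 0.1352
top funnel 146 595.0 429.7 30.5 0.1351
tube [ 0.6228 -0.0892  0.0469] 0.0014856790193494276
yaw 0.089 org [0.5733 0.0562]
tube end y [-0.0618 -0.06  ]
stud 33 [-0.0089 -0.0083  0.069 ] [0.0064 0.0067 0.0926]
strap 164 [-0.017   0.0156]
ang [0.874 0.91  0.932 0.974 1.087] rmax 0.1252
clip block 101 512.9 -157.4 (82.18896484375, 25.617027282714844) 20.372228622436523 [ 0.472 -0.182  0.009] [ 0.589 -0.133  0.025]
scene funnel 186 618.4 209.8 31.2 0.1288
scene funnel 193 606.2 321.6 32.5 0.1291
scene funnel 206 598.5 431.0 32.3 0.1288
tube [ 0.6246 -0.0887  0.0446] 0.0010226984469696113
yaw 0.0884 org [0.5751 0.0553]
tube end y [-0.062  -0.0602]
stud 29 [-0.0058 -0.0067  0.0722] [0.0094 0.0078 0.0863]
strap 360 [-0.0163  0.0171]
ang [0.858 0.887 0.907 0.941 1.018] rmax 0.1214
clip block 51 493.7 -166.4 (37.43968963623047, 25.175247192382812) 18.174394607543945 [ 0.474 -0.181  0.009] [ 0.561 -0.14   0.018]
clip_grip top [([0.8393, -0.0108], 0.65), ([0.3902, -0.0582], 0.62), ([0.5798, -0.2615], 0.59), ([0.5526, -
[... 294 characters left out ...]
3], 0.55)]
clip_seat top [([0.3842, -0.101], 0.7), ([0.5192, -0.161], 0.65), ([0.5602, -0.2316], 0.52)]
clip_seat scene [([0.3882, -0.0992], 0.65), ([0.5467, -0.2462], 0.47), ([0.5419, -0.1527], 0.46), ([0.3918, 0.3811], 0.41), ([0.5849, 0.0564], 0.18)]
clip top [([0.3913, -0.0717], 0.73), ([0.5932, -0.2574], 0.72), ([0.4879, -0.1756], 0.71), ([0.8423, -0.0019], 0.49)]
clip scene [([0.3924, -0.0742], 0.6), ([0.4847, -0.1695], 0.58), ([0.5924, -0.2602], 0.45)]Traceback (most recent call last):
  File "<stdin>", line 31, in <module>
ValueError: it knows: beaker, beaker_tall, clip, clip_grip, clip_seat, clip_tip, manifold, petri_dish, phone, plain_pin, stand, strap_pivot, stud_hole, wash_bottle
```

```bash
python3 - <<'E'
from h import *
ims=[];ds=[]
for i in range(8):
    im,d=ctrl.camera('top'); ims.append(im.astype(float)); ds.append(np.where(d>0,d,np.nan))
im=np.mean(ims,0);d=np.nanmedian(ds,0)
x0,y0,w,h=348,195,40,40
print('grip',at_z('top',(366.6,224.6),.018).round(4),'tip',at_z('top',(360.1,203.5),.009).round(4))
H=np.zeros((h,w))
for j in range(h):
    for i in range(w): H[j,i]=at_depth('top',(x0+i,y0+j),d[y0+j,x0+i])[2] if np.isfinite(d[y0+j,x0+i]) else 0
g=np.clip(np.nan_to_num(H)*10000,0,255).astype(np.uint8)
c=im[y0:y0+h,x0:x0+w].astype(np.uint8)[:,:,::-1]
k=cv2.resize(c,None,fx=10,fy=10,interpolation=cv2.INTER_CUBIC);k=cv2.convertScaleAbs(k,alpha=2,beta=-150)
gg=cv2.cvtColor(cv2.resize(g,None,fx=10,fy=10,interpolation=0),cv2.COLOR_GRAY2BGR)
cv2.imwrite('pics/clip10.png',np.hstack([k,gg]))
m=(H>.012).astype(np.uint8);n,l,s,ce=cv2.connectedComponentsWithStats(m)
i=1+np.argmax(s[1:,4]);v,u=np.nonzero(l==i)
X=np.array([at_z('top',(x0+a,y0+b),.018)[:2] for a,b in zip(u,v)])
print(len(X),cv2.minAreaRect((X*1000).astype(np.float32)))
for z in (.004,.006):
  v,u=np.nonzero(H>z);X=np.array([at_z('top',(x0+a,y0+b),.009)[:2] for a,b in zip(u,v)]);print(z,len(X),X.min(0),X.max(0))
print(ctrl.get_obs()['time_s'])
E
```

```text
grip [ 0.4885 -0.1658  0.018 ] tip [ 0.5534 -0.1488  0.009 ]
99 ((494.1432189941406, -164.4215850830078), (42.00067138671875, 25.746353149414062), 20.2906494140625)
0.004 167 [ 0.47290007 -0.23048686] [ 0.57291862 -0.11467281]
0.006 164 [ 0.47290007 -0.23048686] [ 0.55493507 -0.13905558]
3.15
```

View pics/clip10.png

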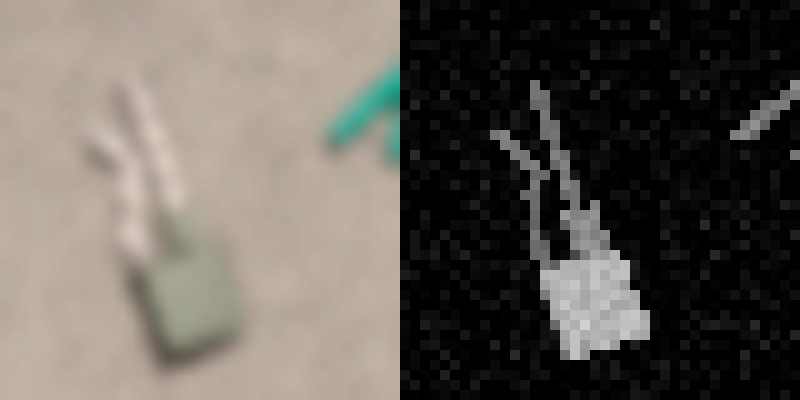

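```bash
cat >> h.py <<'E'
ORG=np.array([.574,.0558]);YAW=.089
def loc(x,y,z,org=None):
    o=ORG if org is None else org
    e=np.array([np.cos(YAW),np.sin(YAW)]);return np.array([*(o+e*x+np.array([-e[1],e[0]])*y),z])
from scipy.spatial.transform import Rotation as Ro
def plan(pts,base=None):
    """pts: (world TCP xyz, yaw of tool x); prints rows in move units from base pose (pos, yaw)"""
    if base is None:
        o=ctrl.get_obs(); p0=o['ee_pos'];R0=Ro.from_euler('xyz',o['eef_rot'])
    else: p0=np.array(base[0]);R0=Ro.from_euler('xyz',[np.pi,0,base[1]])
    for p,y in pts:
        R=Ro.from_euler('xyz',[np.pi,0,y]); s=R0.inv().apply(np.array(p)-p0)/.05
        print(np.r_[s,(R0.inv()*R).as_rotvec()].round(3).tolist())
E
python3 - <<'E'
from h import *
print('bottle',at_z('top',(180,262),.0).round(3),at_z('scene',(462,208),0).round(3))
b=loc(.076,0,.214)
Y=np.pi+YAW
print(loc(.076,0,.214))
plan([([.193,.515,.30],2.784),([.40,.29,.30],3.0),(loc(.078,0,.30),Y),(loc(.078,0,.145),Y)])
print('down from there'); plan([(loc(.076,0,.137),Y),(loc(.055,0,.076),Y)],(loc(.078,0,.145),Y))
E
```

```text
bottle [0.383 0.396 0.   ] [0.385 0.382 0.   ]
[0.6496992  0.06255507 0.214     ]
[-0.009, -0.0, -1.611, 0.0, -0.0, -0.0]
[-5.462, -2.766, -1.611, 0.0, -0.0, -0.216]
[-11.769, -5.26, -1.611, 0.0, -0.0, -0.447]
[-11.769, -5.26, 1.489, 0.0, -0.0, -0.447]
down from there
[0.04, 0.0, 0.16, 0.0, 0.0, 0.0]
[0.46, -0.0, 1.38, 0.0, 0.0, 0.0]
```

Call:
{"name": "move_arm", "arguments": {
  "targets": [
    [-1,0,0,-1.0,0,0,0],
    [-1,0,0,-1.6,0,0,0],
    [-1,-0.9,-0.4,-1.6,0,0,-0.05],
    [-1,-1.8,-0.8,-1.6,0,0,-0.1],
    [-1,-2.7,-1.2,-1.6,0,0,-0.15],
    [-1,-3.6,-1.6,-1.6,0,0,-0.2],
    [-1,-4.5,-2.0,-1.6,0,0,-0.25],
    [-1,-5.4,-2.4,-1.6,0,0,-0.3],
    [-1,-6.3,-2.8,-1.6,0,0,-0.35],
    [-1,-7.2,-3.2,-1.6,0,0,-0.4],
    [-1,-8.1,-3.6,-1.6,0,0,-0.447],
    [-1,-9.0,-4.0,-1.6,0,0,-0.447]
  ],
  "grip_force": 35
}}

```text
time_s: 4.35
ee_pos: [0.5453, 0.1685, 0.2996]
eef_rot: [3.141, 0.0, -3.051]
force: [-0.1, 0.9, -0.4]
grip_width: 0.0024
grip_force: 0.0
```

```bash
python3 - <<'E'
from h import *
Y=np.pi+YAW
plan([(loc(.078,0,.30),Y),(loc(.078,0,.145),Y)])
E
```

```text
[-1.928, -2.299, -0.007, 0.0, 0.0, 0.002]
[-1.927, -2.299, 3.093, 0.0, 0.0, 0.002]
```

Call:
{"name": "move_arm", "arguments": {
  "targets": [
    [-1,-0.6,-0.75,0,0,0,0],
    [-1,-1.2,-1.5,0,0,0,0],
    [-1,-1.93,-2.3,0,0,0,0],
    [-1,-1.93,-2.3,0.8,0,0,0],
    [-1,-1.93,-2.3,1.6,0,0,0],
    [-1,-1.93,-2.3,2.4,0,0,0],
    [-1,-1.93,-2.3,3.1,0,0,0],
    [-1,-1.93,-2.3,3.1,0,0,0]
  ]
}}

```text
time_s: 5.15
ee_pos: [0.6484, 0.0642, 0.1394]
eef_rot: [3.141, -0.008, -3.052]
force: [0.2, 0.5, -0.1]
grip_width: 0.0008
grip_force: 0.0
```

```bash
python3 - <<'E'
from h import *
Y=np.pi+YAW
plan([(loc(.076,0,.137),Y),(loc(.066,0,.107),Y),(loc(.055,0,.0765),Y)])
E
```

```text
[-0.024, -0.035, 0.049, 0.0, -0.008, 0.0]
[0.171, -0.035, 0.65, 0.0, -0.008, 0.0]
[0.386, -0.035, 1.262, 0.0, -0.008, 0.0]
```

Call:
{"name": "move_arm", "arguments": {
  "targets": [
    [-1,0.06,0,0.2,0,0,0],
    [-1,0.13,0,0.4,0,0,0],
    [-1,0.2,0,0.6,0,0,0],
    [-1,0.27,0,0.8,0,0,0],
    [-1,0.34,0,1.0,0,0,0],
    [-1,0.4,0,1.15,0,0,0],
    [-1,0.44,0,1.27,0,0,0],
    [-1,0.46,0,1.32,0,0,0],
    [-1,0.46,0,1.34,0,0,0],
    [-1,0.46,0,1.34,0,0,0]
  ]
}}

```text
time_s: 6.15
ee_pos: [0.6276, 0.0622, 0.0782]
eef_rot: [-3.142, 0.0, -3.052]
force: [-4.0, -0.2, 7.8]
grip_width: 0.0004
grip_force: 4.0
```

Call:
{"name": "move_arm", "arguments": {
  "targets": [
    [-1,0,0,0.02,0,0,0],
    [-1,0,0,0.03,0,0,0],
    [-1,0,0,0.03,0,0,0]
  ]
}}

```text
time_s: 6.45
ee_pos: [0.6277, 0.0623, 0.078]
eef_rot: [-3.141, 0.001, -3.052]
force: [-9.3, -0.8, 19.9]
grip_width: 0.0008
grip_force: 9.9
```

```bash
python3 - <<'E'
from h import *
Y=np.pi+.345
plan([(loc(.055,0,.16),np.pi+YAW),([.482,-.169,.16],Y),([.482,-.169,.017],Y)])
E
```

```text
[-0.021, -0.034, -1.64, -0.0, 0.001, 0.0]
[3.313, -4.347, -1.643, -0.0, 0.001, -0.256]
[3.315, -4.347, 1.217, -0.0, 0.001, -0.256]
```

Call:
{"name": "move_arm", "arguments": {
  "targets": [
    [-1,0,0,-0.8,0,0,0],
    [-1,0,0,-1.64,0,0,0],
    [-0.04,0.5,-0.65,-1.64,0,0,-0.04],
    [-0.04,1.0,-1.3,-1.64,0,0,-0.08],
    [-0.04,1.5,-1.96,-1.64,0,0,-0.12],
    [-0.04,2.0,-2.62,-1.64,0,0,-0.16],
    [-0.04,2.5,-3.28,-1.64,0,0,-0.2],
    [-0.04,3.0,-3.93,-1.64,0,0,-0.24],
    [-0.04,3.31,-4.35,-1.64,0,0,-0.256],
    [-0.04,3.31,-4.35,-1.64,0,0,-0.256],
    [-0.04,3.31,-4.35,-1.64,0,0,-0.256]
  ]
}}

```text
time_s: 7.55
ee_pos: [0.4821, -0.1692, 0.158]
eef_rot: [3.142, 0.0, -2.798]
force: [0.1, 0.6, -0.1]
grip_width: 0.0448
grip_force: 0.0
```

```bash
python3 - <<'E'
from h import *
Y=np.pi+.345
plan([([.482,-.169,.017],Y)])
c=[]
for n in ('top','scene'):
    im,d=ctrl.camera(n); np.save(n+'1.npy',d)
    c.append(im[:,:,::-1])
    vs,us=np.nonzero(d>0); m=(us>(265 if n=='top' else 300))&(us<(320 if n=='top' else 390))&(vs>140)&(vs<270)
    X=np.array([at_depth(n,(u,v),d[v,u]) for u,v in zip(us[m],vs[m])])
    e=np.array([np.cos(YAW),np.sin(YAW)]);L=np.c_[(X[:,:2]-ORG)@e,(X[:,:2]-ORG)@np.array([-e[1],e[0]]),X[:,2]]
    q=L[(abs(L[:,1])<.02)&(L[:,0]>-.03)&(L[:,0]<.11)&(L[:,2]>.05)]
    for a in np.arange(-.02,.11,.01):
        w=q[abs(q[:,0]-a)<.005]; print(n,round(a,3),len(w),w.min(0).round(4) if len(w) else '',w.max(0).round(4) if len(w) else '')
f=lambda im,x,y,w,h,k:cv2.resize(im[y:y+h,x:x+w],None,fx=k,fy=k,interpolation=cv2.INTER_CUBIC)
cv2.imwrite('pics/after.png',np.hstack([f(c[0],265,140,140,110,3)[:330],f(c[1],240,150,126,110,3)[:330]])[:,:800])
E
```

```text
[0.002, 0.004, 2.821, 0.0, 0.0, -0.001]
top -0.02 0  
top -0.01 40 [-0.0136 -0.0148  0.0501] [-0.0053  0.0152  0.0902]
top 0.0 40 [-0.0046 -0.0156  0.053 ] [0.0049 0.0173 0.0944]
top 0.01 32 [ 0.005  -0.0166  0.053 ] [0.0147 0.0166 0.0889]
top 0.02 38 [ 0.0152 -0.0167  0.0527] [0.025  0.0153 0.0681]
top 0.03 40 [ 0.0252 -0.0159  0.0512] [0.0346 0.0172 0.0709]
top 0.04 46 [ 0.0351 -0.0192  0.0519] [0.0448 0.0164 0.0699]
top 0.05 44 [ 0.0451 -0.0199  0.0528] [0.055  0.0194 0.0692]
top 0.06 43 [ 0.0551 -0.0179  0.0503] [0.0646 0.0181 0.0713]
top 0.07 39 [ 0.0654 -0.0164  0.06  ] [0.0737 0.0165 0.0749]
top 0.08 37 [ 0.0751 -0.0144  0.0548] [0.085  0.0159 0.0697]
top 0.09 38 [ 0.0851 -0.0152  0.0599] [0.0949 0.0172 0.0691]
top 0.1 47 [ 0.095  -0.0197  0.058 ] [0.105  0.0196 0.0729]
scene -0.02 0  
scene -0.01 8 [-0.0101 -0.0164  0.0576] [-0.005   0.0147  0.082 ]
scene 0.0 32 [-0.0045 -0.0153  0.0537] [0.0048 0.0156 0.0855]
scene 0.01 78 [ 0.0052 -0.0168  0.0523] [0.0146 0.0168 0.0854]
scene 0.02 24 [ 0.0158 -0.0156  0.0519] [0.0239 0.0168 0.063 ]
scene 0.03 12 [ 0.025  -0.0171  0.053 ] [0.0339 0.0153 0.0648]
scene 0.04 23 [ 0.0353 -0.0163  0.0519] [0.045  0.0169 0.0638]
scene 0.05 25 [ 0.0452 -0.017   0.0608] [0.0548 0.0151 0.0642]
scene 0.06 36 [ 0.0551 -0.0193  0.0531] [0.0648 0.019  0.0648]
scene 0.07 32 [ 0.0651 -0.0154  0.052 ] [0.0748 0.0192 0.064 ]
scene 0.08 32 [ 0.0752 -0.0167  0.0606] [0.0845 0.0153 0.0648]
scene 0.09 32 [ 0.085  -0.0152  0.0595] [0.0945 0.0161 0.0645]
scene 0.1 31 [ 0.0954 -0.019   0.0605] [0.1049 0.0193 0.0683]
```

View pics/after.png

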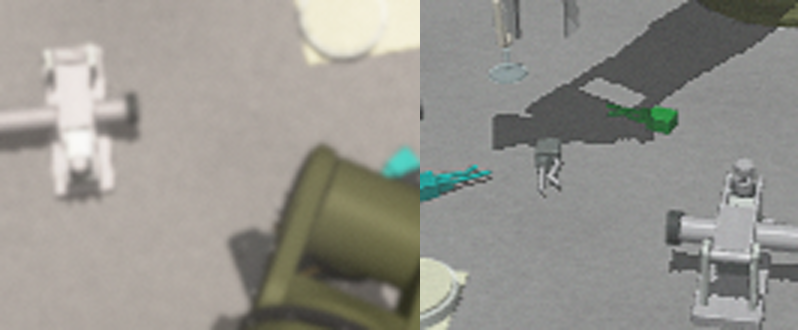

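The strap is level, with the stud standing up through its fork. Next I descend on the clip.

Call:
{"name": "move_arm", "arguments": {
  "targets": [
    [-0.04,0,0,0.8,0,0,0],
    [-0.04,0,0,1.6,0,0,0],
    [-0.04,0,0,2.3,0,0,0],
    [-0.04,0,0,2.6,0,0,0],
    [-0.04,0,0,2.82,0,0,0],
    [-0.04,0,0,2.82,0,0,0],
    [-1,0,0,2.82,0,0,0],
    [-1,0,0,2.82,0,0,0],
    [-1,0,0,2.82,0,0,0],
    [-1,0,0,2.82,0,0,0],
    [-1,0,0,2.82,0,0,0]
  ],
  "grip_force": 35
}}

```text
time_s: 8.75
ee_pos: [0.4826, -0.1693, 0.0179]
eef_rot: [-3.141, 0.001, -2.796]
force: [-0.5, 1.6, 7.5]
grip_width: 0.0258
grip_force: 34.8
```

```bash
python3 - <<'E'
from h import *
Y=np.pi+YAW
print(loc(-.114,.005,.081))
plan([(loc(-.114,.005,.15),Y),(loc(-.114,.005,.081),Y)])
E
```

```text
[0.46000679 0.0506476  0.081     ]
[-1.067, 4.29, -2.646, -0.001, 0.001, 0.256]
[-1.065, 4.292, -1.266, -0.001, 0.001, 0.256]
```

Call:
{"name": "move_arm", "arguments": {
  "targets": [
    [-1,0,0,-0.3,0,0,0],
    [-1,0,0,-1.0,0,0,0],
    [-1,0,0,-1.8,0,0,0],
    [-1,0,0.2,-2.65,0,0,0],
    [-1,-0.25,0.9,-2.65,0,0,0.05],
    [-1,-0.45,1.7,-2.65,0,0,0.1],
    [-1,-0.65,2.5,-2.65,0,0,0.15],
    [-1,-0.85,3.3,-2.65,0,0,0.2],
    [-1,-1.0,3.9,-2.65,0,0,0.24],
    [-1,-1.07,4.29,-2.65,0,0,0.256],
    [-1,-1.07,4.29,-2.2,0,0,0.256],
    [-1,-1.07,4.29,-1.8,0,0,0.256]
  ]
}}

```text
time_s: 9.95
ee_pos: [0.4598, 0.0515, 0.1068]
eef_rot: [-3.142, 0.001, -3.051]
force: [0.5, -0.5, -1.0]
grip_width: 0.0258
grip_force: 34.8
```

Call:
{"name": "move_arm", "arguments": {
  "targets": [
    [-1,0,0,0.3,0,0,0],
    [-1,0,0,0.53,0,0,0],
    [-1,0,0,0.53,0,0,0],
    [-1,0,0,0.53,0,0,0]
  ]
}}

```text
time_s: 10.35
ee_pos: [0.46, 0.0507, 0.0809]
eef_rot: [-3.142, 0.0, -3.053]
force: [0.1, 0.1, -1.6]
grip_width: 0.0256
grip_force: 34.8
```

```bash
python3 - <<'E'
from h import *
Y=np.pi+YAW
plan([(loc(-.114,.005,.081),Y)])
o=ctrl.get_obs();T=o['ee_pos'];print(o['force'])
e=np.array([np.cos(YAW),np.sin(YAW)]);n2=np.array([-e[1],e[0]])
k=[]
for n in ('top','scene'):
    ds=[]
    for i in range(4):
        im,d=ctrl.camera(n);ds.append(np.where(d>0,d,np.nan))
    d=np.nanmedian(ds,0);k.append(im[:,:,::-1])
    for nm in ('clip_tip','stud_hole'): print(n,nm,[(np.round(r['point'],1).tolist(),round(r['score'],2)) for r in ctrl.tip_of(n,nm)], proj(n,loc(-.114+.075,0,.072)).round(1),proj(n,loc(0,0,.072)).round(1))
    vs,us=np.nonzero(np.isfinite(d)); c=proj(n,loc(-.03,0,.072));m=(abs(us-c[0])<45)&(abs(vs-c[1])<45)
    X=np.array([at_depth(n,(u,v),d[v,u]) for u,v in zip(us[m],vs[m])])
    L=np.c_[(X[:,:2]-ORG)@e,(X[:,:2]-ORG)@n2,X[:,2]]*1000
    off=6 if n=='top' else .5
    w=L[(L[:,0]>-78)&(L[:,0]<-20)&(abs(L[:,1])<28)&(L[:,2]-off>60)]
    for a in np.arange(-76,-22,4):
        q=w[abs(w[:,0]-a)<=2]; print(n,a,len(q),[tuple(x) for x in q[:,1:].round(0).astype(int)[:12]])
    s=L[(abs(L[:,0])<13)&(abs(L[:,1])<13)&(L[:,2]-off>72)]; print('stud',len(s),s.min(0).round(1),s.max(0).round(1))
f=lambda im,x,y,w,h,k:cv2.resize(im[int(y):int(y)+h,int(x):int(x)+w],None,fx=k,fy=k,interpolation=cv2.INTER_CUBIC)
a=proj('top',loc(-.03,0,.072));b=proj('scene',loc(-.03,0,.072))
cv2.imwrite('pics/pre.png',np.hstack([f(k[0],a[0]-25,a[1]-25,50,50,8),f(k[1],b[0]-25,b[1]-25,50,50,8)]))
E
```

```text
[0.001, -0.002, -0.002, -0.0, 0.0, 0.0]
[ 0.10185057  0.11561559 -1.63672388]
top clip_tip [([357.6, 259.1], 0.67), ([382.2, 206.9], 0.49)] [292.8 207.9] [291.6 194.6]
top stud_hole [([293.2, 192.5], 0.62), ([188.0, 261.0], 0.35)] [292.8 207.9] [291.6 194.6]
top -76 0 []
top -72 0 []
top -68 0 []
top -64 0 []
top -60 0 []
top -56 0 []
top -52 1 [(np.int64(1), np.int64(74))]
top -48 3 [(np.int64(0), np.int64(75)), (np.int64(18), np.int64(78)), (np.int64(15), np.int64(74))]
top -44 2 [(np.int64(0), np.int64(76)), (np.int64(0), np.int64(75))]
top -40 1 [(np.int64(-1), np.int64(74))]
top -36 0 []
top -32 0 []
top -28 0 []
top -24 0 []
stud 31 [-8.8 -7.9 80.2] [ 6.1  7.2 91. ]
scene clip_tip [([352.5, 202.3], 0.56), ([265.1, 209.5], 0.54), ([302.6, 186.3], 0.44)] [349.  199.9] [347.6 207.4]
scene stud_hole [([239.1, 189.7], 0.67), ([297.9, 287.3], 0.63)] [349.  199.9] [347.6 207.4]
scene -76 3 [(np.int64(-1), np.int64(73)), (np.int64(2), np.int64(73)), (np.int64(14), np.int64(73))]
scene -72 3 [(np.int64(2), np.int64(72)), (np.int64(11), np.int64(73)), (np.int64(14), np.int64(73))]
scene 
[... 181 characters left out ...]
np.int64(-2), np.int64(72)), (np.int64(1), np.int64(73)), (np.int64(6), np.int64(72)), (np.int64(9), np.int64(73))]
scene -56 2 [(np.int64(10), np.int64(72)), (np.int64(13), np.int64(72))]
scene -52 6 [(np.int64(-2), np.int64(72)), (np.int64(1), np.int64(73)), (np.int64(2), np.int64(71)), (np.int64(10), np.int64(70)), (np.int64(13), np.int64(72)), (np.int64(16), np.int64(72))]
scene -48 3 [(np.int64(-1), np.int64(72)), (np.int64(13), np.int64(70)), (np.int64(16), np.int64(71))]
scene -44 0 []
scene -40 3 [(np.int64(0), np.int64(73)), (np.int64(-3), np.int64(71)), (np.int64(0), np.int64(72))]
scene -36 0 []
scene -32 0 []
scene -28 0 []
scene -24 0 []
stud 35 [-3.7 -7.3 74. ] [11.4  7.1 85.6]
```

View pics/pre.png

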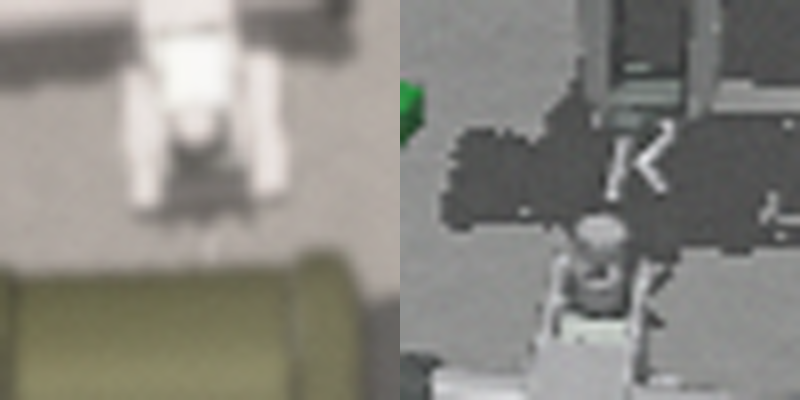

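Call:
{"name": "move_arm", "arguments": {
  "targets": [
    [-1,-0.15,0.008,-0.01,0,0,0],
    [-1,-0.3,0.008,-0.01,0,0,0],
    [-1,-0.42,0.008,-0.01,0,0,0],
    [-1,-0.5,0.008,-0.01,0,0,0],
    [-1,-0.56,0.008,-0.01,0,0,0],
    [-1,-0.6,0.008,-0.01,0,0,0],
    [-1,-0.64,0.008,-0.01,0,0,0],
    [-1,-0.68,0.008,-0.01,0,0,0],
    [-1,-0.68,0.008,-0.01,0,0,0]
  ]
}}

```text
time_s: 11.85
ee_pos: [0.4938, 0.0542, 0.081]
eef_rot: [-3.142, 0.0, -3.052]
force: [-0.1, -0.2, -1.3]
grip_width: 0.0257
grip_force: 34.8
```

Call:
{"name": "move_arm", "arguments": {
  "targets": [
    [-1,-0.03,0,0,0,0,0],
    [-1,-0.06,0,0,0,0,0],
    [-1,-0.09,0,0,0,0,0],
    [-1,-0.12,0,0,0,0,0],
    [-1,-0.15,0,0,0,0,0],
    [-1,-0.15,0,0,0,0,0]
  ]
}}

```text
time_s: 12.45
ee_pos: [0.5013, 0.0549, 0.0809]
eef_rot: [-3.142, 0.0, -3.052]
force: [-0.5, -0.4, -0.8]
grip_width: 0.026
grip_force: 34.8
```

Call:
{"name": "move_arm", "arguments": {
  "targets": [
    [-1,-0.03,0,0,0,0,0],
    [-1,-0.06,0,0,0,0,0],
    [-1,-0.09,0,0,0,0,0],
    [-1,-0.12,0,0,0,0,0],
    [-1,-0.15,0,0,0,0,0],
    [-1,-0.18,0,0,0,0,0],
    [-1,-0.2,0,0,0,0,0],
    [-1,-0.2,0,0,0,0,0]
  ]
}}

```text
time_s: 13.25
ee_pos: [0.5112, 0.0558, 0.0809]
eef_rot: [3.142, 0.0, -3.052]
force: [0.7, 0.2, -0.4]
grip_width: 0.0259
grip_force: 34.8
```

Call:
{"name": "move_arm", "arguments": {
  "targets": [
    [-1,-0.03,0,0,0,0,0],
    [-1,-0.06,0,0,0,0,0],
    [-1,-0.09,0,0,0,0,0],
    [-1,-0.12,0,0,0,0,0],
    [-1,-0.15,0,0,0,0,0],
    [-1,-0.18,0,0,0,0,0],
    [-1,-0.2,0,0,0,0,0],
    [-1,-0.2,0,0,0,0,0]
  ]
}}

```text
time_s: 14.05
ee_pos: [0.521, 0.0567, 0.0808]
eef_rot: [3.142, -0.0, -3.052]
force: [-3.0, 1.5, -0.9]
grip_width: 0.0255
grip_force: 34.8
```

Call:
{"name": "move_arm", "arguments": {
  "targets": [
    [-1,-0.02,0,0,0,0,0],
    [-1,-0.04,0,0,0,0,0],
    [-1,-0.06,0,0,0,0,0],
    [-1,-0.08,0,0,0,0,0],
    [-1,-0.1,0,0,0,0,0],
    [-1,-0.1,0,0,0,0,0]
  ]
}}

```text
time_s: 14.65
ee_pos: [0.5259, 0.0571, 0.0808]
eef_rot: [3.142, -0.001, -3.052]
force: [-5.5, 1.5, -0.5]
grip_width: 0.0255
grip_force: 34.8
```

Call:
{"name": "move_arm", "arguments": {
  "targets": [
    [-1,-0.02,0,0,0,0,0],
    [-1,-0.04,0,0,0,0,0],
    [-1,-0.06,0,0,0,0,0],
    [-1,-0.08,0,0,0,0,0],
    [-1,-0.1,0,0,0,0,0],
    [-1,-0.1,0,0,0,0,0]
  ]
}}

```text
time_s: 15.25
ee_pos: [0.5306, 0.0576, 0.0807]
eef_rot: [3.141, -0.001, -3.052]
force: [-5.7, 1.6, -0.5]
grip_width: 0.0256
grip_force: 34.9
```

Call:
{"name": "move_arm", "arguments": {
  "targets": [
    [-1,-0.02,0,0,0,0,0],
    [-1,-0.04,0,0,0,0,0],
    [-1,-0.06,0,0,0,0,0],
    [-1,-0.06,0,0,0,0,0]
  ]
}}

```text
time_s: 15.65
ee_pos: [0.5335, 0.0579, 0.0806]
eef_rot: [3.141, -0.002, -3.052]
force: [-6.5, 1.3, -1.4]
grip_width: 0.0251
grip_force: 34.9
```

Call:
{"name": "move_arm", "arguments": {
  "targets": [
    [-1,-0.02,0,0,0,0,0],
    [-1,-0.04,0,0,0,0,0],
    [-1,-0.06,0,0,0,0,0],
    [-1,-0.06,0,0,0,0,0]
  ]
}}

```text
time_s: 16.05
ee_pos: [0.5371, 0.058, 0.081]
eef_rot: [-3.141, 0.0, -3.052]
force: [-3.4, -0.4, 0.0]
grip_width: 0.0255
grip_force: 34.9
```

Call:
{"name": "move_arm", "arguments": {
  "targets": [
    [-1,-0.02,0,0,0,0,0],
    [-1,-0.04,0,0,0,0,0],
    [-1,-0.06,0,0,0,0,0],
    [-1,-0.06,0,0,0,0,0]
  ]
}}

```text
time_s: 16.45
ee_pos: [0.5394, 0.0582, 0.0808]
eef_rot: [-3.141, -0.002, -3.052]
force: [-8.9, -0.4, 2.5]
grip_width: 0.0259
grip_force: 34.9
```

Call:
{"name": "move_arm", "arguments": {
  "targets": [
    [-1,0,0,0,0,0,0],
    [-1,0,0,0,0,0,0],
    [-1,0,0,0,0,0,0]
  ]
}}

```text
time_s: 16.75
ee_pos: [0.5394, 0.0582, 0.0809]
eef_rot: [-3.141, -0.002, -3.052]
force: [-8.0, -1.3, 2.7]
grip_width: 0.0256
grip_force: 34.9
```

Call:
{"name": "move_arm", "arguments": {
  "targets": [
    [-1,-0.02,0,0,0,0,0],
    [-1,-0.04,0,0,0,0,0],
    [-1,-0.06,0,0,0,0,0],
    [-1,-0.06,0,0,0,0,0],
    [-1,-0.06,0,0,0,0,0],
    [-1,-0.06,0,0,0,0,0]
  ]
}}

```text
time_s: 17.35
ee_pos: [0.5424, 0.0586, 0.0812]
eef_rot: [-3.142, -0.002, -3.052]
force: [-9.2, -1.2, 6.6]
grip_width: 0.0256
grip_force: 34.9
```

```bash
python3 - <<'E'
from h import *
e=np.array([np.cos(YAW),np.sin(YAW)]);n2=np.array([-e[1],e[0]])
o=ctrl.get_obs();print('tcp loc',(o['ee_pos'][:2]-ORG)@e,(o['ee_pos'][:2]-ORG)@n2,o['force'])
k=[]
for n in ('top','scene'):
    ds=[]
    for i in range(3):
        im,d=ctrl.camera(n);ds.append(np.where(d>0,d,np.nan))
    d=np.nanmedian(ds,0);k.append(im[:,:,::-1])
    vs,us=np.nonzero(np.isfinite(d)); c=proj(n,loc(0,0,.072));m=(abs(us-c[0])<45)&(abs(vs-c[1])<45)
    X=np.array([at_depth(n,(u,v),d[v,u]) for u,v in zip(us[m],vs[m])])
    L=np.c_[(X[:,:2]-ORG)@e,(X[:,:2]-ORG)@n2,X[:,2]]*1000
    off=6 if n=='top' else .5
    s=L[(L[:,0]>-25)&(L[:,0]<50)&(abs(L[:,1])<10)&(L[:,2]-off>79)]; print(n,'stud',len(s),s.min(0).round(1) if len(s) else '',s.max(0).round(1) if len(s) else '')
f=lambda im,x,y,w,h,k:cv2.resize(im[int(y):int(y)+h,int(x):int(x)+w],None,fx=k,fy=k,interpolation=cv2.INTER_CUBIC)
a=proj('top',loc(0,0,.072));b=proj('scene',loc(0,0,.072))
cv2.imwrite('pics/ins.png',np.hstack([f(k[0],a[0]-25,a[1]-25,50,50,8),f(k[1],b[0]-25,b[1]-25,50,50,8)]))
E
```

```text
tcp loc -0.03121742130778215 0.005564728205539819 [-9.1576539  -1.15895188  6.64053366]
top stud 94 [-24.9  -9.7 351. ] [  2.3   9.6 375.5]
scene stud 141 [-24.5  -9.9  79.5] [ 21.2   9.9 205.5]
```

View pics/ins.png

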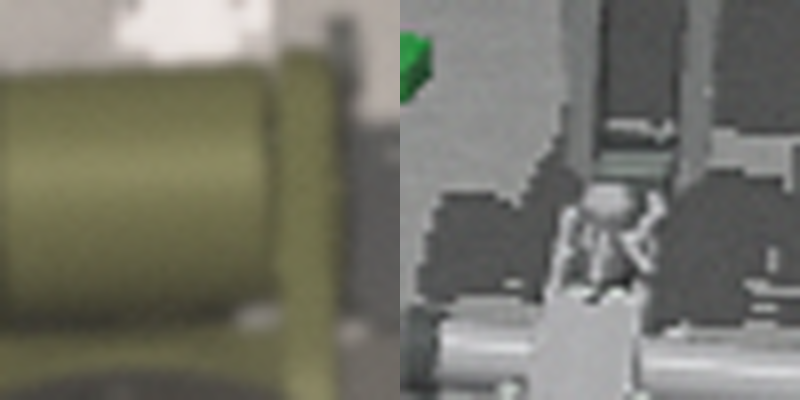

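Call:
{"name": "move_arm", "arguments": {
  "targets": [
    [-1,0.03,0,0,0,0,0],
    [-1,0.06,0,0,0,0,0],
    [-1,0.09,0,0,0,0,0],
    [-1,0.11,0,0,0,0,0],
    [-1,0.11,0,0,0,0,0],
    [-1,0.11,0,0,0,0,0]
  ]
}}

```text
time_s: 18.25
ee_pos: [0.5374, 0.0581, 0.0809]
eef_rot: [-3.142, -0.0, -3.052]
force: [-4.1, -0.3, 3.3]
grip_width: 0.026
grip_force: 34.9
```

Call:
{"name": "move_arm", "arguments": {
  "targets": [
    [-1,0.02,0,0,0,0,0],
    [-1,0.04,0,0,0,0,0],
    [-1,0.06,0,0,0,0,0],
    [-1,0.06,0,0,0,0,0],
    [-1,0.06,0,0,0,0,0]
  ]
}}

```text
time_s: 18.75
ee_pos: [0.5345, 0.0579, 0.081]
eef_rot: [-3.142, 0.0, -3.052]
force: [-2.2, -0.2, 2.0]
grip_width: 0.0256
grip_force: 34.9
```

```bash
python3 - <<'E'
from h import *
e=np.array([np.cos(YAW),np.sin(YAW)]);n2=np.array([-e[1],e[0]])
o=ctrl.get_obs();print('tcp loc',(o['ee_pos'][:2]-ORG)@e,(o['ee_pos'][:2]-ORG)@n2,o['force'])
n='scene';ds=[]
for i in range(5):
    im,d=ctrl.camera(n);ds.append(np.where(d>0,d,np.nan))
d=np.nanmedian(ds,0)
vs,us=np.nonzero(np.isfinite(d)); c=proj(n,loc(0,0,.072));m=(abs(us-c[0])<45)&(abs(vs-c[1])<45)
X=np.array([at_depth(n,(u,v),d[v,u]) for u,v in zip(us[m],vs[m])])
L=np.c_[(X[:,:2]-ORG)@e,(X[:,:2]-ORG)@n2,X[:,2]]*1000
s=L[(L[:,0]>-9)&(L[:,0]<50)&(abs(L[:,1])<9)&(L[:,2]>82)&(L[:,2]<90)];print('stud top x',np.percentile(s[:,0],[0,10,50,90,100]).round(1))
d0=np.load('scene1.npy');vs,us=np.nonzero(d0>0);m=(abs(us-c[0])<45)&(abs(vs-c[1])<45)
X=np.array([at_depth(n,(u,v),d0[v,u]) for u,v in zip(us[m],vs[m])])
L0=np.c_[(X[:,:2]-ORG)@e,(X[:,:2]-ORG)@n2,X[:,2]]*1000
s=L0[(L0[:,0]>-9)&(L0[:,0]<50)&(abs(L0[:,1])<9)&(L0[:,2]>82)&(L0[:,2]<90)];print('at rest',np.percentile(s[:,0],[0,10,50,90,100]).round(1))
w=L[(L[:,0]>10)&(L[:,0]<50)&(abs(L[:,1])<20)&(L[:,2]>67)&(L[:,2]<78)];print('leg beyond',len(w),w[np.argsort(w[:,0])][-8:].round(0).tolist())
b=proj('scene',loc(0,0,.072)).astype(int)
cv2.imwrite('pics/ins2.png',cv2.resize(im[b[1]-25:b[1]+25,b[0]-25:b[0]+25,::-1],None,fx=10,fy=10,interpolation=cv2.INTER_CUBIC))
E
```

```text
tcp loc -0.03915761594759066 0.005570308825424545 [-2.20049765 -0.20046276  2.03280756]
stud top x [-2.5 -0.3  6.8 10.9 11.9]
at rest [-7.4 -1.8  3.3  9.8 10.4]
leg beyond 28 [[27.0, 17.0, 74.0], [27.0, 15.0, 70.0], [28.0, 1.0, 72.0], [28.0, 18.0, 71.0], [30.0, -1.0, 73.0], [34.0, -1.0, 73.0], [34.0, 2.0, 74.0], [37.0, -0.0, 72.0]]
```

View pics/ins2.png

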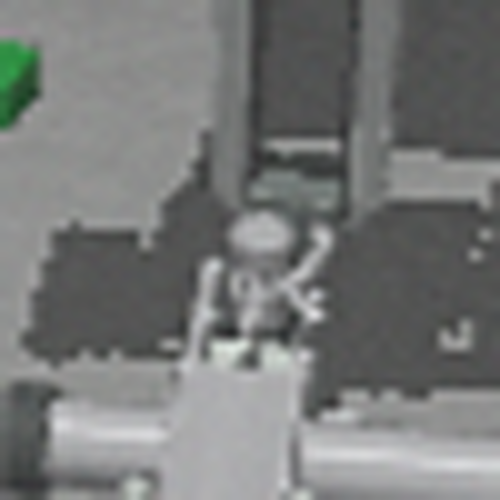

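Call:
{"name": "move_arm", "arguments": {
  "targets": [
    [-1,0.02,0,0,0,0,0],
    [-1,0.035,0,0,0,0,0],
    [-1,0.035,0,0,0,0,0],
    [-0.2,0.035,0,0,0,0,0],
    [-0.2,0.035,0,0,0,0,0],
    [-0.2,0.035,0,0,0,0,0],
    [-0.2,0.035,0,-0.3,0,0,0],
    [-0.2,0.035,0,-0.8,0,0,0],
    [-0.2,0.035,0,-1.5,0,0,0],
    [-0.2,1,0,-2.2,0,0,0],
    [-0.2,2,0,-2.2,0,0,0],
    [-0.2,2.6,0,-2.2,0,0,0]
  ]
}}

```text
time_s: 20.2
ee_pos: [0.4032, 0.0462, 0.1915]
eef_rot: [-3.141, 0.001, -3.052]
force: [-0.6, -0.3, 0.1]
grip_width: 0.0376
grip_force: 0.0
```

```bash
python3 - <<'E'
from h import *
e=np.array([np.cos(YAW),np.sin(YAW)]);n2=np.array([-e[1],e[0]])
k=[]
for n in ('top','scene'):
    ds=[]
    for i in range(5):
        im,d=ctrl.camera(n);ds.append(np.where(d>0,d,np.nan))
    d=np.nanmedian(ds,0);k.append(im[:,:,::-1])
    vs,us=np.nonzero(np.isfinite(d)); c=proj(n,loc(0,0,.072));m=(abs(us-c[0])<45)&(abs(vs-c[1])<45)
    X=np.array([at_depth(n,(u,v),d[v,u]) for u,v in zip(us[m],vs[m])])
    L=np.c_[(X[:,:2]-ORG)@e,(X[:,:2]-ORG)@n2,X[:,2]]*1000
    off=6 if n=='top' else .5
    s=L[(L[:,0]>-12)&(L[:,0]<30)&(abs(L[:,1])<9)&(L[:,2]-off>82)&(L[:,2]-off<92)];print(n,'stud',np.percentile(s[:,0],[0,50,100]).round(1))
    w=L[(L[:,0]>10)&(L[:,0]<50)&(abs(L[:,1])<6)&(L[:,2]-off>68)&(L[:,2]-off<78)];print('leg',w[:,0].max(),w[:,1].mean())
    g=L[(L[:,0]<-14)&(L[:,0]>-70)&(abs(L[:,1]-5)<20)&(L[:,2]-off>70)&(L[:,2]-off<90)];print('block',len(g),g.min(0).round(1),g.max(0).round(1),np.median(g,0).round(1))
b=proj('top',loc(0,0,.072)).astype(int);c=proj('scene',loc(0,0,.072)).astype(int)
f=lambda im,b:cv2.resize(im[b[1]-25:b[1]+25,b[0]-25:b[0]+25],None,fx=8,fy=8,interpolation=cv2.INTER_CUBIC)
cv2.imwrite('pics/fin.png',np.hstack([f(k[0],b),f(k[1],c)]));print(ctrl.get_obs()['force'])
E
```

```text
top stud [-0.4 -0.4 -0.4]
leg 31.229602607912774 0.7200151215616207
block 96 [-50.3  -5.   76.1] [-15.8  20.3  82.8] [-35.1   6.5  80. ]
scene stud [-3.7  5.   9.5]
leg 34.49637561619121 0.1290955488466698
block 66 [-46.8  -5.2  70.6] [-14.2  20.   80. ] [-28.5   8.4  78.1]
[ 0.31543245 -0.19795167  0.42737049]
```

View pics/fin.png

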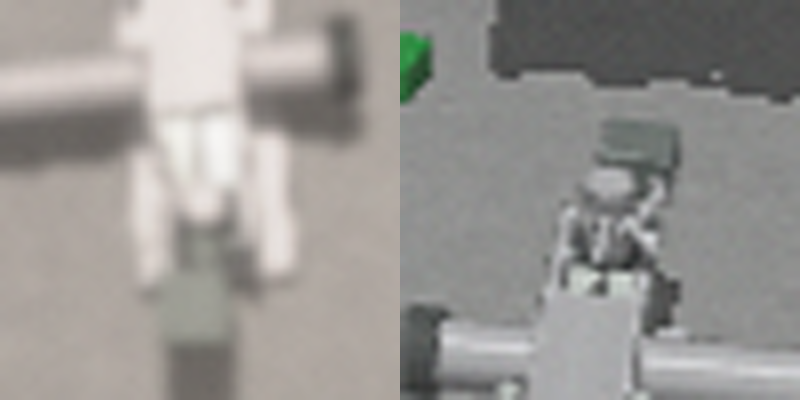

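The clip sits home: its leg is through the stud by about 33 mm, its block reaches back to about -50 mm, and the bow is round the stud. Nothing touches the robot.

```bash
python3 -c "
from station import ctrl
print(ctrl.hand_in())"
```

```text
the job is handed in; nothing more can be done
None
```

I swung the strap down and pushed the R-clip through the stud until the bow sprung over and the shoulder sat home. I then released it and handed the job in at about 21 s; the hand-in call returned no verdict.

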